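Clamp a rock billet in the ratchet bar clamp

ROBOT

A 7-joint arm with a two-finger parallel gripper is mounted at the origin on the work surface. World frame = base frame: x ahead of the robot, y to its left, z up, the work surface at z = 0. Lengths are in m, angles in rad, forces in N, time in s.
With the tool pointing down it reaches from about 0.425 to 0.875 m from the base axis. Payload 4.7 kg.
Tool frame: the origin (TCP) lies between the finger pads; the fingertips stand 14 mm ahead of it and the grasp point (between the pads) lies 5 mm behind it; z points along the fingers, y is the line along which they close (so a half turn about z gives the same grasp; the last joint's range is limited). The gripper opens to 87 mm and grips with 3 to 60 N. Pads are 19 mm wide; open, the fingers measure 117 mm over their backs; the gripper's body (75 mm by 190 mm) begins 51 mm behind the grasp point.
Start: joints at [-1.283, 0.321, -0.07, 1.45, 0.023, 1.371, -0.057], TCP at [0.176, 0.626, 0.237] pointing down, gripper open.
Joint ranges: [-2.86, 2.86], [-0.3, 2.09], [-1.38, 1.24], [0.06, 2.45], [-1.56, 4.7], [0.09, 2.05], [-2.69, 2.69]. Speed limits (rad/s): [2.57, 2.57, 3.14, 3.14, 3.14, 3.14, 3.14].

INTERFACE

Orientations are given as a rotation vector (axis times angle).
In Python, from bench import ctrl gives the robot as it stands.
- The arm moves only by the tool step_arm, never from a script. Its argument "commands" is a list of rows, each an object with "travel": the shift along the tool's x, y, z in m, a list of three; "turn": the turn, a rotation vector about the tool's x, y, z in degrees, a list of three. A call has 1 to 5 rows; each row is the pose to reach, as a shift and turn from the pose commanded when the call began, along the tool's axes at that moment; what a row does not reach only later rows make up. A row lasts 1/10 s, in which the tool goes at most 50 mm and 8.59 degrees, less where a joint would pass 70% of its speed; a pose out of reach is approached as far as the arm can. A call with a gripper value outside its range is refused whole. "gripper" is the opening, from 0 (shut) to 1 (fully open), set as the call begins (left out, the last holds). The fingers move at their own pace and stop on an object; "force" is the grip in N (left out, the last holds). Time passes only in rows, so rows that repeat a pose let the fingers close. It gives the time, the measured TCP pose, the force, the opening and the grip force at its end, in the units of the state.
- ctrl.get_state(): the state, without advancing time (a new reading comes with each control period).
- ctrl.get_image(name): name is "scene" or "top" or "wrist"; returns the picture (420x560x3 uint8, red, green, blue); there is no depth.
- ctrl.camera_model(name): a dict with "fx", "fy", "cx", "cy" (pixels), "R" (3x3) and "t" (3): a world point X has camera coordinates R X + t; the wrist camera has in their place "T_tool_cam" (4x4, takes a point from camera to tool coordinates, whose origin is the TCP and whose axes are the flange's). Camera axes: x right, y down, z forward; pixel columns grow to the right and rows downward; lengths in m; the calibration is good to about 2 mm. A picture is of the moment at which its call begins: read the wrist's pose just before it. camera_model takes no time and is no camera call.
- ctrl.close_job(): hands the job in; it is judged then, once.
The state is a dict: "time": time; "joint_positions": joint angles; "qd": joint speeds; "joint_torque": joint torques, N m; "position": TCP position; "tool_rot": TCP orientation; "ft_force": force on the tool from outside, world axes, zero at the start; "torque": the same for the moment, N m; "grip_width": opening from 0.0 (shut) to 1.0 (fully open); "grip_force": force on a finger pad.
Only numpy, scipy, OpenCV 4.12 (cv2) and the standard library are available. Lean on these libraries where they do the work, as an engineer would, in place of code of your own. Each camera call takes 0.05 s, during which the arm holds its last target. There are 200 camera calls.

TASK

Set the small rock billet on the bed of the ratchet bar clamp, lengthwise between the jaw pad and the anvil and in line with them, and let it go. Then squeeze the clamp's trigger repeatedly until the jaw grips the billet firmly against the anvil, going by feel and stopping before the grip gets hard enough to crack the rock (40 N), and let go of the clamp. Leave everything else on the bench alone.

Things in the scene. Friction and masses are not known exactly. Their poses are not given: they have to be found in the camera images.
- billet: The rock billet: a plain pale stone block 40 mm long (its x), 26 mm wide (its y) and 30 mm high (z), about 85 g, standing on the bench; origin at the centre of its underside. The other stone thing, the flat offcut, is larger and only 16 mm high.
- clamp: Ratchet bar clamp, fixed to the bench. Origin: centre of the underside of its aluminium base plate (280 mm along x, 70 mm along y, 10 mm thick); its +x runs from the handle end to the anvil, z up. The rear housing spans x = -123 to -57 mm, 34 mm wide, 60 mm high. The toothed steel bar runs through it along x, below 33 mm height, carries the jaw, and sticks out behind to x = -158 mm.
- anvil_face (a point): Centre of the anvil's face, 30 mm above the bench, at clamp x = +115 mm. The anvil is the fixed aluminium block at the plate's front end, 50 mm wide (clamp y), 20 mm thick, its top 50 mm above the bench. It faces the jaw pad.
- bed (a point): Point on the bed (the base plate's flat top, 10 mm above the bench, between jaw and anvil) on the clamp's centre line at clamp x = +95 mm: where the centre of the billet's underside is when the billet touches the anvil. Set it anywhere between pad and anvil: the jaw pushes it along the bed to the anvil.
- handle_top (a point): Centre of the top of the fixed black handle post, 115 mm above the bench, at clamp x = -111 mm. The post rises from the housing, 12 mm thick (x) and 24 mm wide (y). Handle and trigger together measure 55 mm over their outsides at rest and about 33 mm fully squeezed.
- trigger_roll (a point): Centre of the steel roll at the top of the trigger, at rest 105 mm above the bench, at clamp x = -70 mm. The roll is a bar along clamp y, 28 mm long, 16 mm thick, on a 6 mm plate hinged at 52 mm height, x = -74 mm. Only the trigger moves; the handle is fixed. The roll can be squeezed towards the handle, or its front simply pushed that way. A fully squeezed roll is 5 mm lower.
- trigger (a joint): Trigger angle: 0 at rest, grows as the roll goes to the handle (-x). Hard stop at 0.42 rad (22 mm at the roll) even with nothing gripped. Springs back (2 N at the roll at rest, 3.2 N at the stop). The jaw advances 24 mm per rad, up to 2.5 mm lost at first; let go, the ratchet keeps it less up to 3 mm. Jaw force is 2.2 times (level push on the roll less the spring), less up to 3 N of drag.
- pad: The sliding jaw's black pad, 26 x 26 mm, 8 mm thick; origin at the centre of its pressing face, 53 to 65 mm from the anvil at the start. Sprung on the jaw (7 N/mm): once on the billet it stays put while the grip grows, so the grip is felt at the trigger, not seen. Firm: over 12 N once let go (a last squeeze felt as 30 to 37 N at the jaw leaves that). Above 40 N the rock cracks. There is no release.
- puck: Bystander: round grey resin sample mount, 32 mm across, 20 mm high; origin at the centre of its underside. Leave it alone.
- slab: Bystander: flat rock offcut 58 x 40 x 16 mm; origin at the centre of its underside. Leave it alone.
- objective: Bystander: steel microscope objective standing upright, 32 mm across, 50 mm high; origin at the centre of its underside. Leave it alone.
- oil: Bystander: small amber immersion-oil bottle, 34 mm across, 62 mm high; origin at the centre of its underside. Leave it alone.
- slide_tray: Bystander: white open slide tray 90 x 130 x 18 mm; origin at the centre of its underside. Leave it alone.
- tweezers: Bystander: steel tweezers about 130 mm long lying on a paper wipe; origin at the centre of its underside. Leave it alone.
- dish: Bystander: glass dish, 56 mm across, 12 mm high; origin at the centre of its underside. Leave it alone.
Not all that is in view belongs to the job. Leave any green or purple look-alike of the billet alone.

How it is judged:
On the way, in this order (a step that is already met when the one before it is completed fails the run):
1. the billet stands on the clamp's bed between jaw pad and anvil, in line with them, let go (x of billet in the frame of clamp between 0.069 and 0.096 m and y of billet in the frame of clamp between -0.009 and 0.009 m and z of billet in the frame of clamp between 0.007 and 0.013 m and angle between the x axis of billet and the x axis of clamp, either way round below 0.2 rad and contact force between the fingers and billet below 0.1 N), for 0.2 s.
2. the jaw pad presses the billet against the anvil with more than 12 N (contact force between pad and billet above 12 N), for 0.2 s.
At the end, for the whole second after the job is handed in: The billet stands on the clamp's bed, gripped by the jaw pad with more than 12 N against the anvil (within 4 mm lengthwise), within 9 mm of the clamp's centre line and 3 mm of the bed's height, within 0.2 rad of in line; the trigger is let go (back within 0.05 rad of rest) and the billet is at rest (contact force between pad and billet above 12 N and x of billet in the frame of clamp between 0.091 and 0.099 m and y of billet in the frame of clamp between -0.009 and 0.009 m and z of billet in the frame of clamp between 0.007 and 0.013 m and angle between the x axis of billet and the x axis of clamp, either way round below 0.2 rad and value of joint trigger below 0.05 rad and linear speed of billet below 0.01 m/s); the robot touches nothing.
It fails at once if the jaw pad presses the billet with more than 40 N (it cracks) (contact force between pad and billet above 40 N).
It fails at once if a bystander is moved by more than 20 mm (distance of any of puck, slab, objective, oil, slide_tray, tweezers, dish from where it was at the start of the episode above 0.02 m).
It also fails if it takes over 72 s, if anything falls off the work surface, if the arm or the gripper's body presses on something with over 40 N, if the wrist force passes 120 N, or if a joint passes its speed limit or range.

## Working session

There is one attempt and no reset: what is moved stays moved. The work goes in short steps, Python scripts to look and compute and a tool call to move; the robot and the scene stay as the last step left them, time stands still between calls to the robot, and variables do not carry over. Pictures are saved under pics/ and viewed, at most 10 in all, crops included, and the job is handed in when it is done.

Besides the shell and the picture viewer there is one more tool, called after "Emit:" by a JSON object that holds its "fn" and its "kwargs". step_arm: Moves the arm, as the interface text tells. Its arguments: {"type":"object","properties":{"commands":{"type":"array"},"gripper":{"type":"number"},"force":{"type":"number"}},"required":["commands"]}

```bash
mkdir -p pics; ls
python3 - <<'E'
from bench import ctrl
import cv2,numpy as np
s=ctrl.get_state();print(s['time'],s['position'],s['tool_rot'])
for n in("scene","top"):
    cv2.imwrite(f"pics/{n}0.png",ctrl.get_image(n)[:,:,::-1])
    m=ctrl.camera_model(n);print(n,m)
print(ctrl.camera_model("wrist"))
E
```

```text
pics
0.0 [0.17564945 0.62527043 0.23544974] [-4.28632939e-01 -3.11207455e+00  2.99593986e-03]
scene {'fx': 395.0528875486214, 'fy': 395.0528875486214, 'cx': 285.2110018905433, 'cy': 210.61929674682074, 'R': array([[ 0.70088021,  0.7131734 ,  0.01227331],
       [ 0.43717565, -0.41591664, -0.79742761],
       [-0.56359949,  0.56426683, -0.60328979]]), 't': array([-0.41808483, -0.17005406,  1.30325564])}
top {'fx': 480.5936114881058, 'fy': 480.5936114881058, 'cx': 270.0280219168486, 'cy': 207.24974474528224, 'R': array([[ 0.01905083, -0.9995886 , -0.02144051],
       [-0.99421832, -0.01667324, -0.10607512],
       [ 0.105674  ,  0.02333736, -0.99412694]]), 't': array([0.01865101, 0.58995844, 1.05665369])}
{'fx': 333.5699171474502, 'fy': 333.5699171474502, 'cx': 280.0969593862698, 'cy': 207.8086445416158, 'T_tool_cam': array([[-1.04296029e-03, -9.52338109e-01, -3.05042684e-01,
         8.36246838e-02],
       [ 9.99998770e-01, -6.35852767e-04, -1.43393763e-03,
         5.27428784e-05],
       [ 1.17163121e-03, -3.05043804e-01,  9.52337600e-01,
        -1.47121087e-01],
       [ 0.00000000e+00,  0.00000000e+00,  0.00000000e+00,
         1.00000000e+00]])}
```

```bash
python3 -c "
import cv2
a=cv2.imread('pics/top0.png');cv2.imwrite('pics/top0b.png',cv2.resize(a,(800,600),interpolation=cv2.INTER_CUBIC))"
```

```text
(no output)
```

View pics/top0b.png

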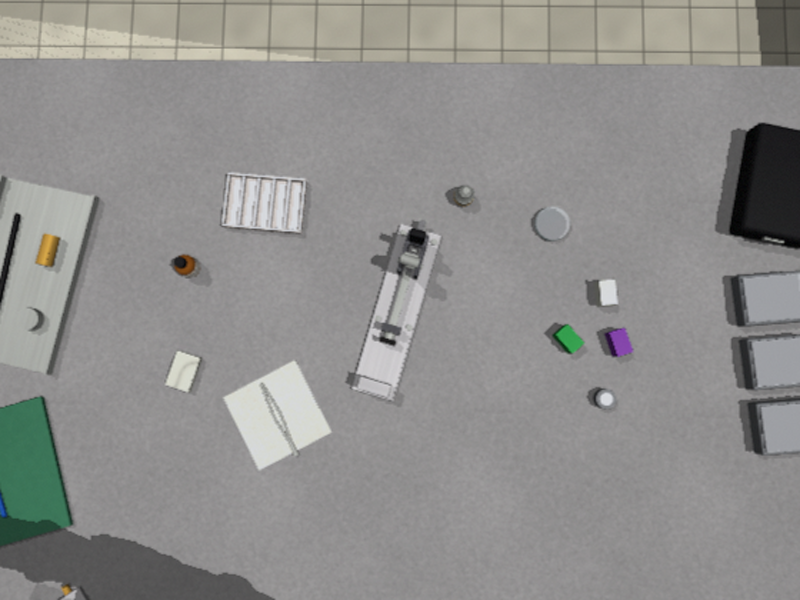

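View pics/scene0.png

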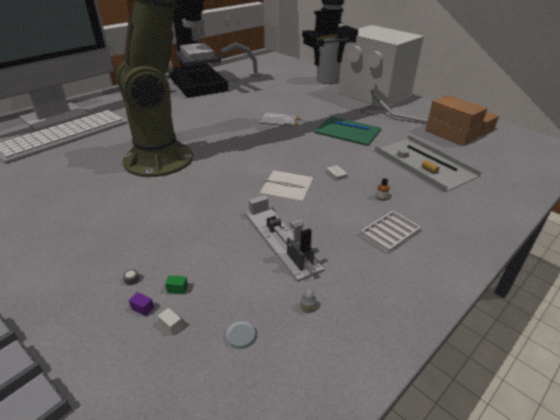

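The top view (at 800x600) shows the clamp with its handle end at (415,235) and its anvil end at (375,388). There are three candidate blocks: pale (608,292), green (568,339) and purple (620,342). The slab is at (183,371) and the round puck at (605,398). The pale block fits the billet: it's stone-coloured and taller than the slab. I'll measure and confirm with an enlarged crop.

```bash
cat > h.py <<'E'
from bench import ctrl
import cv2,numpy as np
from scipy.spatial.transform import Rotation as Ro
def ray(name,uv,z,pose=None):
    """pixels -> world points on plane z"""
    m=ctrl.camera_model(name); uv=np.atleast_2d(uv).astype(float)
    d=np.c_[(uv[:,0]-m['cx'])/m['fx'],(uv[:,1]-m['cy'])/m['fy'],np.ones(len(uv))]
    if name=='wrist':
        p,r=pose; W=np.eye(4); W[:3,:3]=Ro.from_rotvec(r).as_matrix(); W[:3,3]=p
        T=W@m['T_tool_cam']; d=d@T[:3,:3].T; c=T[:3,3]
    else: c=-m['R'].T@m['t']; d=d@m['R']
    return c+d*((z-c[2])/d[:,2])[:,None]
def proj(name,X,pose=None):
    m=ctrl.camera_model(name); X=np.atleast_2d(X)
    if name=='wrist':
        p,r=pose; W=np.eye(4); W[:3,:3]=Ro.from_rotvec(r).as_matrix(); W[:3,3]=p
        T=W@m['T_tool_cam']; c=(X-T[:3,3])@T[:3,:3]
    else: c=X@m['R'].T+m['t']
    return np.c_[c[:,0]/c[:,2]*m['fx']+m['cx'],c[:,1]/c[:,2]*m['fy']+m['cy']]
def rect(P):
    """world xy pts -> centre, long side, short side, long axis angle"""
    (c,(w,h),a)=cv2.minAreaRect((P[:,:2]*1000).astype(np.float32))
    if w<h: w,h,a=h,w,a+90
    return np.round(c,1),round(w,1),round(h,1),round((a+90)%180-90,1)
E
python3 - <<'E'
from h import *
a=cv2.imread('pics/top0.png');hsv=cv2.cvtColor(a,cv2.COLOR_BGR2HSV)
m=((hsv[...,2]>170)&(hsv[...,1]<60)).astype(np.uint8)
for c in cv2.findContours(m,cv2.RETR_EXTERNAL,cv2.CHAIN_APPROX_NONE)[0]:
    if cv2.contourArea(c)<40: continue
    p=c[:,0,:]; u=p.mean(0)
    if u[1]<60 : continue
    print(u.round(),cv2.contourArea(c),'z=.03',*rect(ray('top',p,.03)),'z=.01',*rect(ray('top',p,.01)))
s=7
c1=cv2.resize(a[185:265,370:450],None,fx=6,fy=6,interpolation=cv2.INTER_CUBIC)[:480]
c2=cv2.resize(a[145:290,235:315],(int(80*600/145),600),interpolation=cv2.INTER_CUBIC)[:480+120]
o=np.zeros((600,800,3),np.uint8);o[:480,:469]=c1[:,:469];o[:,469:]=c2[:,:331];cv2.imwrite('pics/crop1.png',o)
E
```

```text
[424. 279.] 55.0 z=.03 [ 435.5 -315.2] 17.8 17.6 -0.8 z=.01 [ 434.8 -321.1] 18.1 17.9 -0.8
[195. 293.] 3152.5 z=.03 [399.6 195.5] 132.0 128.7 28.6 z=.01 [398.3 199. ] 134.5 131.1 28.6
[127. 260.] 381.5 z=.03 [465.6 349. ] 55.6 38.4 -16.9 z=.01 [465.5 355.3] 56.6 39.1 -16.9
[426. 204.] 168.0 z=.03 [ 602.4 -321.6] 38.7 25.2 4.7 z=.01 [ 604.8 -327.6] 39.4 25.7 4.7
[276. 224.] 1920.0 z=.03 [566.8  12.1] 272.6 65.7 -15.4 z=.01 [568.5  12.2] 277.7 66.9 -15.4
[ 22. 201.] 4724.5 z=.03 [616.9 606.6] 290.7 137.9 -11.5 z=.01 [619.5 617.7] 296.1 140.4 -11.5
[182. 138.] 1597.5 z=.03 [740.2 229.6] 128.0 89.3 86.8 z=.01 [745.1 233.8] 130.4 91.0 86.8
```

View pics/crop1.png

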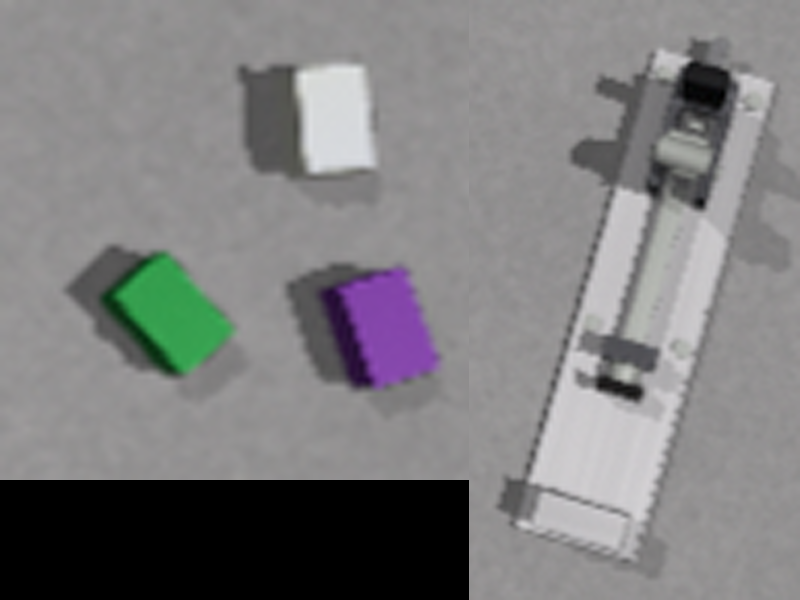

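The crop confirms the billet: the pale block has a top of 38.7x25.2 mm at the z=0.03 plane, against a nominal 40x26. Green and purple are the look-alikes. The clamp's handle is at the far end, with its +x pointing to the robot at yaw ≈164.6°.

```bash
cat >> h.py <<'E'
CL=np.array([.5685,.0122]);CY=np.deg2rad(164.6)
def clamp(x,y=0): return CL+np.array([[np.cos(CY),-np.sin(CY)],[np.sin(CY),np.cos(CY)]])@[x,y]
def go(xyz,yaw,s=None):
    """travel/turn in tool axes to a tool-down pose with tool x at yaw deg"""
    s=s or ctrl.get_state(); R=Ro.from_rotvec(s['tool_rot'])
    y=np.deg2rad(yaw);G=Ro.from_matrix([[np.cos(y),np.sin(y),0],[np.sin(y),-np.cos(y),0],[0,0,-1]])
    print('travel',R.inv().apply(np.array(xyz)-s['position']).round(4),'turn',np.degrees((R.inv()*G).as_rotvec()).round(2))
E
python3 - <<'E'
from h import *
go([.55,.2,.235],164.6);go([.602,-.322,.2],184.7);print(clamp(.08),clamp(-.07))
E
```

```text
travel [-0.4754 -0.3083  0.0011] turn [-0.1   0.   -0.28]
travel [-0.6665 -0.7967  0.037 ] turn [-1.000e-01 -1.000e-02 -2.038e+01]
[0.49137237 0.03344449] [ 0.63598668 -0.00638893]
```

Emit:
{"fn": "step_arm", "kwargs": {"commands": [{"travel": [-0.475,-0.308,0],"turn": [0,0,0]},{"travel": [-0.475,-0.308,0],"turn": [0,0,0]},{"travel": [-0.475,-0.308,0],"turn": [0,0,0]},{"travel": [-0.475,-0.308,0],"turn": [0,0,0]},{"travel": [-0.475,-0.308,0],"turn": [0,0,0]}], "gripper": 1}}

```text
time: 0.6
position: [0.3419, 0.4362, 0.2362]
tool_rot: [-0.429, -3.112, 0.0]
ft_force: [0.5, -0.8, 1.1]
grip_width: 0.995
grip_force: 0.0
```

Emit:
{"fn": "step_arm", "kwargs": {"commands": [{"travel": [-0.267,-0.173,0],"turn": [0,0,0]},{"travel": [-0.267,-0.173,0],"turn": [0,0,0]},{"travel": [-0.267,-0.173,0],"turn": [0,0,0]},{"travel": [-0.267,-0.173,0],"turn": [0,0,0]},{"travel": [-0.267,-0.173,0],"turn": [0,0,0]}]}}

```text
time: 1.1
position: [0.507, 0.2487, 0.2364]
tool_rot: [-0.428, -3.112, -0.0]
ft_force: [0.6, 0.4, 0.3]
grip_width: 0.999
grip_force: 0.0
```

Run:
```python
from h import *
s=ctrl.get_state();print(s['time'],s['position'],s['joint_positions'])
go([.602,-.322,.2],184.7)
```

```text
1.1 [0.50698159 0.2487278  0.23637146] [-0.74518867  0.13822227  0.26762272  1.6779965  -0.03771541  1.33055893
  0.82614221]
travel [-0.2457 -0.5238  0.0363] turn [ 0.000e+00 -1.000e-02 -2.038e+01]
```

Emit:
{"fn": "step_arm", "kwargs": {"commands": [{"travel": [-0.246,-0.524,0.036],"turn": [0,0,-20.4]},{"travel": [-0.246,-0.524,0.036],"turn": [0,0,-20.4]},{"travel": [-0.246,-0.524,0.036],"turn": [0,0,-20.4]},{"travel": [-0.246,-0.524,0.036],"turn": [0,0,-20.4]},{"travel": [-0.246,-0.524,0.036],"turn": [0,0,-20.4]}]}}

```text
time: 1.6
position: [0.5461, 0.0089, 0.2211]
tool_rot: [0.13, -3.139, -0.0]
ft_force: [1.7, 0.5, 0.5]
grip_width: 1.003
grip_force: 0.0
```

Run:
```python
from h import *
s=ctrl.get_state();print(s['time'],s['position'],s['joint_positions'])
go([.602,-.322,.2],184.7)
```

```text
1.6 [0.54606947 0.00889628 0.22112638] [-0.46934487  0.10801762  0.43679121  1.74796435 -0.04772889  1.2961447
  1.63150002]
travel [-0.0285 -0.3344  0.021 ] turn [ 0.02 -0.01  0.03]
```

Emit:
{"fn": "step_arm", "kwargs": {"commands": [{"travel": [-0.028,-0.334,0.021],"turn": [0,0,0]},{"travel": [-0.028,-0.334,0.021],"turn": [0,0,0]},{"travel": [-0.028,-0.334,0.021],"turn": [0,0,0]},{"travel": [-0.028,-0.334,0.021],"turn": [0,0,0]},{"travel": [-0.028,-0.334,0.021],"turn": [0,0,0]}]}}

```text
time: 2.1
position: [0.5875, -0.2369, 0.2054]
tool_rot: [0.13, -3.139, -0.001]
ft_force: [0.0, -0.3, -0.5]
grip_width: 1.001
grip_force: 0.0
```

Emit:
{"fn": "step_arm", "kwargs": {"commands": [{"travel": [-0.008,-0.094,0.006],"turn": [0,0,0]},{"travel": [-0.008,-0.094,0.006],"turn": [0,0,0]},{"travel": [-0.008,-0.094,0.006],"turn": [0,0,0]}]}}

```text
time: 2.4
position: [0.5999, -0.3368, 0.198]
tool_rot: [0.113, -3.135, 0.008]
ft_force: [-0.3, -1.3, 0.1]
grip_width: 1.001
grip_force: 0.0
```

Run:
```python
from h import *
s=ctrl.get_state();pose=s['position'],s['tool_rot'];print(s['time'],s['position'],s['joint_positions'])
a=ctrl.get_image('wrist')[:,:,::-1];cv2.imwrite('pics/w1.png',a)
hsv=cv2.cvtColor(np.ascontiguousarray(a),cv2.COLOR_BGR2HSV)
for t in(150,170,185):
  m=((hsv[...,2]>t)&(hsv[...,1]<60)).astype(np.uint8)
  for c in cv2.findContours(m,cv2.RETR_EXTERNAL,cv2.CHAIN_APPROX_NONE)[0]:
    if cv2.contourArea(c)<400: continue
    p=c[:,0,:];print(t,p.mean(0).round(),cv2.boundingRect(c),rect(ray('wrist',p,.03,pose)))
print(proj('wrist',[.602,-.322,.03],pose))
```

```text
2.4 [ 0.59993154 -0.33675998  0.1980359 ] [ 0.02752693  0.46995548  0.61782781  1.41610414 -0.26581161  1.34149442
  2.29730916]
150 [266. 283.] (216, 258, 112, 39) (array([ 700.6, -341.3]), 121.1, 41.1, 84.8)
150 [288. 199.] (271, 177, 38, 47) (array([ 607.7, -327.9]), 53.8, 27.9, -11.7)
150 [463. 165.] (437, 136, 53, 56) (array([ 559.8, -166.6]), 50.5, 44.3, -1.6)
150 [ 37. 174.] (0, 136, 82, 74) (array([ 599.5, -578.6]), 81.7, 70.2, -84.5)
150 [189. 195.] (107, 118, 146, 150) (array([ 612. , -438.4]), 148.9, 147.4, 2.2)
150 [334. 134.] (311, 103, 50, 55) (array([ 543.9, -298.2]), 61.2, 34.9, 44.2)
150 [425. 121.] (395, 89, 61, 68) (array([ 523.6, -213.6]), 57.8, 47.0, -63.7)
150 [26. 59.] (0, 14, 59, 89) (array([ 497.7, -574.2]), 70.1, 53.2, 5.4)
170 [292. 193.] (282, 177, 27, 39) (array([ 603.5, -323.4]), 38.7, 25.3, 4.2)
185 [292. 193.] (283, 177, 25, 39) (array([ 603.5, -323.4]), 38.7, 23.4, 4.2)
[[296.50083758 194.927356  ]]
```

View pics/w1.png

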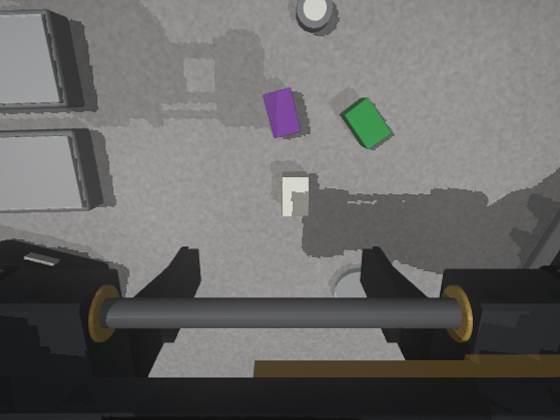

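The wrist view shows the billet at (292,195) between the finger lines, with purple at (282,112), green at (366,122) and the dish at (350,285). Its measured position (603,-323), yaw 4.2°, agrees with the top view.

Run:
```python
from h import *
s=ctrl.get_state();print(s['position'],np.abs(s['qd']).max());go([.603,-.323,.019],184.4)
```

```text
[ 0.60106153 -0.33263297  0.1983169 ] 0.05816349099028265
travel [-0.0033  0.0097  0.1793] turn [-0.09 -0.19 -0.06]
```

Emit:
{"fn": "step_arm", "kwargs": {"commands": [{"travel": [-0.003,0.009,0.04],"turn": [0,0,0]},{"travel": [-0.003,0.009,0.08],"turn": [0,0,0]},{"travel": [-0.003,0.009,0.11],"turn": [0,0,0]},{"travel": [-0.003,0.009,0.13],"turn": [0,0,0]},{"travel": [-0.003,0.009,0.13],"turn": [0,0,0]}]}}

```text
time: 2.95
position: [0.6038, -0.3152, 0.066]
tool_rot: [0.133, -3.133, -0.007]
ft_force: [-0.5, -0.1, -0.3]
grip_width: 0.998
grip_force: 0.0
```

Emit:
{"fn": "step_arm", "kwargs": {"commands": [{"travel": [0,0,0],"turn": [0,0,0]}]}}

```text
time: 3.05
position: [0.606, -0.3176, 0.0702]
tool_rot: [-0.132, 3.139, 0.001]
ft_force: [0.3, 0.4, 0.8]
grip_width: 0.998
grip_force: 0.0
```

Run:
```python
from h import *
s=ctrl.get_state();print(s['position'],np.abs(s['qd']).max());go([.603,-.323,.019],184.4)
```

```text
[ 0.60601482 -0.31759847  0.07019836] 0.0320144675231978
travel [ 0.0035 -0.0052  0.0512] turn [0.05 0.01 0.41]
```

Emit:
{"fn": "step_arm", "kwargs": {"commands": [{"travel": [0.003,-0.005,0.02],"turn": [0,0,0.4]},{"travel": [0.003,-0.005,0.036],"turn": [0,0,0.4]},{"travel": [0.003,-0.005,0.047],"turn": [0,0,0.4]},{"travel": [0.003,-0.005,0.051],"turn": [0,0,0.4]},{"travel": [0.003,-0.005,0.051],"turn": [0,0,0.4]}]}}

```text
time: 3.55
position: [0.6029, -0.3237, 0.0184]
tool_rot: [0.119, -3.139, -0.001]
ft_force: [-0.7, 0.5, -0.2]
grip_width: 0.999
grip_force: 0.0
```

Emit:
{"fn": "step_arm", "kwargs": {"commands": [{"travel": [0,0,0],"turn": [0,0,0]},{"travel": [0,0,0],"turn": [0,0,0]},{"travel": [0,0,0],"turn": [0,0,0]},{"travel": [0,0,0],"turn": [0,0,0]},{"travel": [0,0,0],"turn": [0,0,0]}], "gripper": 0, "force": 15}}

```text
time: 4.05
position: [0.603, -0.3243, 0.019]
tool_rot: [-0.118, 3.139, -0.0]
ft_force: [0.1, -0.4, 0.1]
grip_width: 0.633
grip_force: 0.0
```

Emit:
{"fn": "step_arm", "kwargs": {"commands": [{"travel": [0,0,0],"turn": [0,0,0]},{"travel": [0,0,0],"turn": [0,0,0]},{"travel": [0,0,0],"turn": [0,0,0]},{"travel": [0,0,0],"turn": [0,0,0]},{"travel": [0,0,0],"turn": [0,0,0]}]}}

```text
time: 4.55
position: [0.6029, -0.3241, 0.0188]
tool_rot: [-0.118, 3.139, 0.0]
ft_force: [0.1, 0.6, -0.8]
grip_width: 0.3
grip_force: 15.0
```

Emit:
{"fn": "step_arm", "kwargs": {"commands": [{"travel": [0,0,0],"turn": [0,0,0]},{"travel": [0,0,0],"turn": [0,0,0]},{"travel": [0,0,0],"turn": [0,0,0]}]}}

```text
time: 4.85
position: [0.6029, -0.3241, 0.0188]
tool_rot: [0.118, -3.139, -0.0]
ft_force: [0.9, 0.1, 0.4]
grip_width: 0.299
grip_force: 15.0
```

Emit:
{"fn": "step_arm", "kwargs": {"commands": [{"travel": [0,0,-0.03],"turn": [0,0,0]},{"travel": [0,0,-0.07],"turn": [0,0,0]},{"travel": [0,0,-0.11],"turn": [0,0,0]},{"travel": [0,0,-0.15],"turn": [0,0,0]},{"travel": [0,0,-0.15],"turn": [0,0,0]}]}}

```text
time: 5.35
position: [0.6057, -0.3268, 0.176]
tool_rot: [-0.117, 3.129, -0.008]
ft_force: [0.3, -1.4, 0.2]
grip_width: 0.298
grip_force: 15.0
```

Run:
```python
from h import *
s=ctrl.get_state();print(s['time'],s['position'],s['grip_width']*87);go([*clamp(.08),.17],164.6)
```

```text
5.35 [ 0.60574472 -0.32684253  0.17595143] 25.942412786345017
travel [0.0871 0.3679 0.003 ] turn [-0.23  0.62 19.69]
```

Emit:
{"fn": "step_arm", "kwargs": {"commands": [{"travel": [0.087,0.368,0.003],"turn": [0,0,19.7]},{"travel": [0.087,0.368,0.003],"turn": [0,0,19.7]},{"travel": [0.087,0.368,0.003],"turn": [0,0,19.7]},{"travel": [0.087,0.368,0.003],"turn": [0,0,19.7]},{"travel": [0.087,0.368,0.003],"turn": [0,0,19.7]}]}}

```text
time: 5.85
position: [0.5265, -0.0856, 0.1661]
tool_rot: [-0.421, -3.113, 0.0]
ft_force: [0.1, 0.3, 0.0]
grip_width: 0.298
grip_force: 15.0
```

Run:
```python
from h import *
s=ctrl.get_state();print(s['time'],s['position'],s['grip_width']*87);go([*clamp(.08),.17],164.6)
```

```text
5.85 [ 0.52650307 -0.08562677  0.16609753] 25.941192464163294
travel [ 0.0655  0.1055 -0.0039] turn [-0.01 -0.03  0.01]
```

Emit:
{"fn": "step_arm", "kwargs": {"commands": [{"travel": [0.065,0.105,-0.004],"turn": [0,0,0]},{"travel": [0.065,0.105,-0.004],"turn": [0,0,0]},{"travel": [0.065,0.105,-0.004],"turn": [0,0,0]},{"travel": [0.065,0.105,-0.004],"turn": [0,0,0]},{"travel": [0.065,0.105,-0.004],"turn": [0,0,0]}]}}

```text
time: 6.35
position: [0.4927, 0.0309, 0.1706]
tool_rot: [0.419, 3.114, -0.001]
ft_force: [-0.2, -0.7, -1.3]
grip_width: 0.298
grip_force: 15.0
```

Run:
```python
from h import *
s=ctrl.get_state();pose=s['position'],s['tool_rot'];print(s['time'],s['position'],s['qd'].__abs__().max())
a=ctrl.get_image('wrist')[:,:,::-1].copy()
go([*clamp(.08),.17],164.6,s)
for X in [(*clamp(-.057+.21,.035),.01),(*clamp(.14,.035),.01),(*clamp(.14,-.035),.01),(*clamp(0,.035),.01),(*clamp(0,-.035),.01),(*clamp(.115,.025),.05),(*clamp(.115,-.025),.05),(*clamp(.055,.013),.043)]:
    u=proj('wrist',X,pose)[0];cv2.circle(a,(int(u[0]),int(u[1])),3,(0,0,255),1)
cv2.imwrite('pics/w2.png',cv2.resize(a,(800,600)))
```

```text
6.35 [0.49273298 0.03085746 0.17055377] 0.03132632477967867
travel [0.002  0.0021 0.0006] turn [-0.03  0.01  0.07]
```

View pics/w2.png

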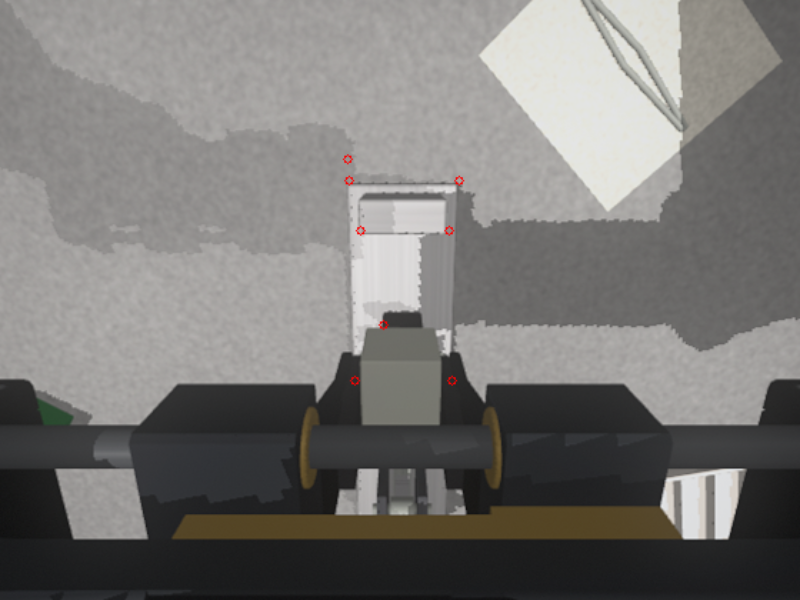

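The wrist view shows the plate and anvil about 1–2 mm from the overlaid predictions. The black pad's front edge is at (402,313). The billet is held straight.

Run:
```python
from h import *
pose=(np.array([0.49273298,0.03085746,0.17055377]),ctrl.get_state()['tool_rot'])
R=np.array([[np.cos(CY),-np.sin(CY)],[np.sin(CY),np.cos(CY)]])
f=lambda n,u,z:print(n,((ray(n,u,z,pose)[0,:2]-CL)@R*1000).round(1))
k=.7
for u,z in [((402,312),.043),((384,313),.043),((421,313),.043),((359,233),.05),((446,233),.05),((348,184),.01),((458,184),.01)]: f('wrist',(u[0]*k,u[1]*k),z)
f('top',(271.5,240.9),.043)
print(ctrl.get_state()['position'])
go([*clamp(.0865),.17],164.6)
```

```text
wrist [63.9  1.5]
wrist [63.3 12.5]
wrist [ 63.2 -10.2]
wrist [113.8  25.8]
wrist [113.7 -23.4]
wrist [137.8  35.4]
wrist [137.7 -33.9]
top [56.6  3.1]
[0.493005   0.02981566 0.17063077]
travel [0.009  0.0031 0.0006] turn [-0.04  0.01 -0.06]
```

Emit:
{"fn": "step_arm", "kwargs": {"commands": [{"travel": [0.0095,0.004,0.04],"turn": [0,0,0]},{"travel": [0.0095,0.004,0.08],"turn": [0,0,0]},{"travel": [0.0095,0.004,0.1],"turn": [0,0,0]},{"travel": [0.0095,0.004,0.1],"turn": [0,0,0]},{"travel": [0.0095,0.004,0.1],"turn": [0,0,0]}]}}

```text
time: 6.9
position: [0.4854, 0.0359, 0.0712]
tool_rot: [0.424, 3.113, -0.001]
ft_force: [0.6, 0.3, 0.6]
grip_width: 0.295
grip_force: 15.0
```

Run:
```python
from h import *
s=ctrl.get_state();print(s['time'],s['position'],s['qd'].__abs__().max())
go([*clamp(.0873,.0008),.0295],164.6)
```

```text
6.9 [0.48539966 0.03587645 0.07119637] 0.02554262026407535
travel [ 0.0009 -0.0015  0.0417] turn [-0.05  0.02 -0.13]
```

Emit:
{"fn": "step_arm", "kwargs": {"commands": [{"travel": [0.001,-0.0015,0.018],"turn": [0,0,0]},{"travel": [0.001,-0.0015,0.03],"turn": [0,0,0]},{"travel": [0.001,-0.0015,0.037],"turn": [0,0,0]},{"travel": [0.001,-0.0015,0.04],"turn": [0,0,0]},{"travel": [0.001,-0.0015,0.041],"turn": [0,0,0]}]}}

```text
time: 7.4
position: [0.4837, 0.0363, 0.03]
tool_rot: [0.421, 3.113, 0.0]
ft_force: [1.3, 0.3, -0.7]
grip_width: 0.298
grip_force: 15.0
```

Emit:
{"fn": "step_arm", "kwargs": {"commands": [{"travel": [0,0,0],"turn": [0,0,0]},{"travel": [0,0,0],"turn": [0,0,0]}]}}

```text
time: 7.6
position: [0.4839, 0.0364, 0.0304]
tool_rot: [0.42, 3.112, 0.001]
ft_force: [-0.3, 0.8, -0.7]
grip_width: 0.298
grip_force: 15.0
```

Run:
```python
from h import *
s=ctrl.get_state();print(s['time'],s['position'],s['ft_force'])
go([*clamp(.0873,.0008),.029],164.6)
```

```text
7.6 [0.48392844 0.03639919 0.03036674] [-0.3075462   0.79611957 -0.73619213]
travel [-0.0007 -0.0017  0.0014] turn [0.03 0.05 0.02]
```

Emit:
{"fn": "step_arm", "kwargs": {"commands": [{"travel": [0,-0.0015,0.0007],"turn": [0,0,0]},{"travel": [0,-0.0015,0.0014],"turn": [0,0,0]},{"travel": [0,-0.0015,0.0014],"turn": [0,0,0]}]}}

```text
time: 7.9
position: [0.4832, 0.0347, 0.0287]
tool_rot: [0.421, 3.113, 0.0]
ft_force: [-0.0, -0.5, 1.3]
grip_width: 0.302
grip_force: 15.0
```

Emit:
{"fn": "step_arm", "kwargs": {"commands": [{"travel": [0,0,0],"turn": [0,0,0]},{"travel": [0,0,0],"turn": [0,0,0]},{"travel": [0,0,0],"turn": [0,0,0]},{"travel": [0,0,0],"turn": [0,0,0]},{"travel": [0,0,0],"turn": [0,0,0]}], "gripper": 0.6}}

```text
time: 8.4
position: [0.4831, 0.0349, 0.0285]
tool_rot: [0.42, 3.113, 0.0]
ft_force: [0.8, -0.4, -0.2]
grip_width: 0.581
grip_force: 0.0
```

Emit:
{"fn": "step_arm", "kwargs": {"commands": [{"travel": [0,0,-0.02],"turn": [0,0,0]},{"travel": [0,0,-0.05],"turn": [0,0,0]},{"travel": [0,0,-0.09],"turn": [0,0,0]},{"travel": [0,0,-0.13],"turn": [0,0,0]},{"travel": [0,0,-0.14],"turn": [0,0,0]}]}}

```text
time: 8.9
position: [0.4857, 0.0351, 0.173]
tool_rot: [0.42, 3.106, 0.005]
ft_force: [0.8, 0.2, 0.0]
grip_width: 0.597
grip_force: 0.0
```

Run:
```python
from h import *
s=ctrl.get_state();pose=(s['position'],s['tool_rot']);print(s['time'],s['position'])
a=ctrl.get_image('wrist')[:,:,::-1];t=ctrl.get_image('top')[:,:,::-1]
cv2.imwrite('pics/t3raw.png',t);cv2.imwrite('pics/w3raw.png',a)
o=np.zeros((600,800,3),np.uint8)
o[:480,:480]=cv2.resize(a[120:280,200:360],(480,480),interpolation=cv2.INTER_CUBIC)
o[:,480:]=cv2.resize(t[150:300,230:310],(320,600),interpolation=cv2.INTER_CUBIC)
cv2.imwrite('pics/p3.png',o)
go([*clamp(-.03),.17],164.6)
```

```text
8.9 [0.48570985 0.03509013 0.17298441]
travel [-0.1172  0.0003  0.0006] turn [0.15 0.19 0.02]
```

View pics/p3.png

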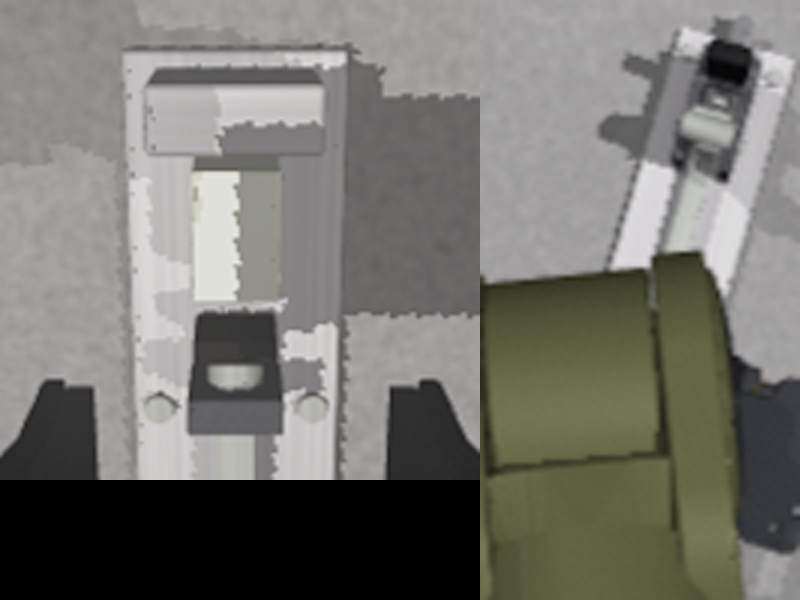

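The crop shows the billet centred and straight on the bed (237,235), between the pad (235,330) and the anvil (235,120). Next is the trigger, pushed at the front of the roll with closed fingers.

Emit:
{"fn": "step_arm", "kwargs": {"commands": [{"travel": [-0.115,0.0005,0],"turn": [0,0,0]},{"travel": [-0.115,0.0005,0],"turn": [0,0,0]},{"travel": [-0.115,0.0005,0],"turn": [0,0,0]},{"travel": [-0.115,0.0005,0],"turn": [0,0,0]},{"travel": [-0.115,0.0005,0],"turn": [0,0,0]}], "gripper": 0}}

```text
time: 9.5
position: [0.5925, 0.0047, 0.1663]
tool_rot: [-0.421, -3.109, 0.002]
ft_force: [-0.8, 0.6, 0.8]
grip_width: 0.231
grip_force: 0.0
```

Emit:
{"fn": "step_arm", "kwargs": {"commands": [{"travel": [0,0,0],"turn": [0,0,0]},{"travel": [0,0,0],"turn": [0,0,0]},{"travel": [0,0,0],"turn": [0,0,0]},{"travel": [0,0,0],"turn": [0,0,0]}]}}

```text
time: 9.9
position: [0.5938, 0.0051, 0.1689]
tool_rot: [0.42, 3.113, 0.001]
ft_force: [0.5, -0.2, -0.3]
grip_width: 0.007
grip_force: 0.0
```

Run:
```python
from h import *
s=ctrl.get_state();print(s['time'],s['position'],s['grip_width'],s['ft_force'])
go([*clamp(-.035,.001),.108],164.6)
```

```text
9.9 [0.59382403 0.00512584 0.1688972 ] 0.007437085950383265 [ 0.50341987 -0.20934015 -0.25128719]
travel [-0.0087 -0.001   0.0609] turn [0.05 0.02 0.04]
```

Emit:
{"fn": "step_arm", "kwargs": {"commands": [{"travel": [0,0,0.03],"turn": [0,0,0]},{"travel": [0,0,0.05],"turn": [0,0,0]},{"travel": [0,0,0.061],"turn": [0,0,0]},{"travel": [0,-0.001,0.061],"turn": [0,0,0]}]}}

```text
time: 10.3
position: [0.5927, 0.0041, 0.1061]
tool_rot: [-0.42, -3.111, 0.001]
ft_force: [-0.3, 0.1, 0.6]
grip_width: 0.008
grip_force: 0.0
```

Emit:
{"fn": "step_arm", "kwargs": {"commands": [{"travel": [-0.01,0,0],"turn": [0,0,0]},{"travel": [-0.019,0,0],"turn": [0,0,0]},{"travel": [-0.021,0,0],"turn": [0,0,0]},{"travel": [-0.023,0,0],"turn": [0,0,0]},{"travel": [-0.025,0,0],"turn": [0,0,0]}]}}

```text
time: 10.8
position: [0.6182, -0.0029, 0.1077]
tool_rot: [0.421, 3.113, 0.0]
ft_force: [-0.2, 0.7, 0.3]
grip_width: 0.007
grip_force: 0.0
```

Emit:
{"fn": "step_arm", "kwargs": {"commands": [{"travel": [-0.002,0,0],"turn": [0,0,0]},{"travel": [-0.004,0,0],"turn": [0,0,0]},{"travel": [-0.004,0,0],"turn": [0,0,0]}]}}

```text
time: 11.1
position: [0.6213, -0.0037, 0.1075]
tool_rot: [-0.42, -3.112, -0.0]
ft_force: [-2.0, -0.3, 2.2]
grip_width: 0.003
grip_force: 1.5
```

```bash
cat > st.py <<'E'
from h import *
s=ctrl.get_state();R=np.array([[np.cos(CY),-np.sin(CY)],[np.sin(CY),np.cos(CY)]])
print(s['time'],'clamp xy mm',((s['position'][:2]-CL)@R*1000).round(1),'z',s['position'][2].round(4),'push',(s['ft_force'][:2]@R).round(2),s['ft_force'][2].round(2))
E
python3 st.py
```

```text
11.1 clamp xy mm [-55.2   1.3] z 0.1075 push [1.81 0.85] 2.22
```

Emit:
{"fn": "step_arm", "kwargs": {"commands": [{"travel": [-0.003,0,0],"turn": [0,0,0]},{"travel": [-0.006,0,0],"turn": [0,0,0]},{"travel": [-0.008,0,0],"turn": [0,0,0]},{"travel": [-0.01,0,0],"turn": [0,0,0]},{"travel": [-0.01,0,0],"turn": [0,0,0]}]}}

```text
time: 11.6
position: [0.6319, -0.0065, 0.1075]
tool_rot: [0.42, 3.113, 0.0]
ft_force: [-2.5, 1.8, 1.9]
grip_width: 0.006
grip_force: 1.3
```

Emit:
{"fn": "step_arm", "kwargs": {"commands": [{"travel": [-0.002,0,0],"turn": [0,0,0]},{"travel": [-0.004,0,0],"turn": [0,0,0]},{"travel": [-0.005,0,0],"turn": [0,0,0]},{"travel": [-0.005,0,0],"turn": [0,0,0]}]}}

```text
time: 12.0
position: [0.6362, -0.0077, 0.1072]
tool_rot: [-0.42, -3.113, -0.0]
ft_force: [-3.0, 1.3, 1.1]
grip_width: 0.001
grip_force: 1.6
```

Emit:
{"fn": "step_arm", "kwargs": {"commands": [{"travel": [-0.001,0,0],"turn": [0,0,0]},{"travel": [-0.002,0,0],"turn": [0,0,0]},{"travel": [-0.003,0,0],"turn": [0,0,0]},{"travel": [-0.003,0,0],"turn": [0,0,0]}]}}

```text
time: 12.4
position: [0.6388, -0.0084, 0.107]
tool_rot: [-0.42, -3.112, -0.0]
ft_force: [-2.9, 1.0, -1.7]
grip_width: 0.003
grip_force: 1.8
```

```bash
python3 st.py
```

```text
12.4 clamp xy mm [-73.3   1.2] z 0.107 push [ 3.08 -0.18] -1.74
```

Emit:
{"fn": "step_arm", "kwargs": {"commands": [{"travel": [0.012,0,0],"turn": [0,0,0]},{"travel": [0.022,0,0],"turn": [0,0,0]},{"travel": [0.022,0,0],"turn": [0,0,0]}]}}

```text
time: 12.7
position: [0.6179, -0.003, 0.108]
tool_rot: [0.42, 3.112, 0.0]
ft_force: [-0.1, 0.2, 0.8]
grip_width: 0.004
grip_force: 0.0
```

Emit:
{"fn": "step_arm", "kwargs": {"commands": [{"travel": [-0.005,0,0],"turn": [0,0,0]},{"travel": [-0.01,0,0],"turn": [0,0,0]},{"travel": [-0.012,0,0],"turn": [0,0,0]},{"travel": [-0.014,0,0],"turn": [0,0,0]},{"travel": [-0.014,0,0],"turn": [0,0,0]}]}}

```text
time: 13.2
position: [0.632, -0.0067, 0.1075]
tool_rot: [0.421, 3.113, -0.0]
ft_force: [-2.1, 0.5, 2.5]
grip_width: 0.002
grip_force: 1.2
```

Emit:
{"fn": "step_arm", "kwargs": {"commands": [{"travel": [-0.001,0,0],"turn": [0,0,0]},{"travel": [-0.003,0,0],"turn": [0,0,0]},{"travel": [-0.004,0,0],"turn": [0,0,0]},{"travel": [-0.004,0,0],"turn": [0,0,0]}]}}

```text
time: 13.6
position: [0.6352, -0.0076, 0.1073]
tool_rot: [-0.42, -3.113, -0.0]
ft_force: [-1.8, 1.4, 1.5]
grip_width: 0.006
grip_force: 1.7
```

Emit:
{"fn": "step_arm", "kwargs": {"commands": [{"travel": [-0.001,0,0],"turn": [0,0,0]},{"travel": [-0.002,0,0],"turn": [0,0,0]},{"travel": [-0.003,0,0],"turn": [0,0,0]},{"travel": [-0.004,0,0],"turn": [0,0,0]}]}}

```text
time: 14.0
position: [0.6387, -0.0085, 0.1069]
tool_rot: [-0.42, -3.112, 0.0]
ft_force: [-5.1, 1.7, -1.5]
grip_width: 0.008
grip_force: 2.5
```

```bash
python3 st.py
```

```text
14.0 clamp xy mm [-73.2   1.3] z 0.1069 push [ 5.35 -0.24] -1.51
```

Emit:
{"fn": "step_arm", "kwargs": {"commands": [{"travel": [0.012,0,0],"turn": [0,0,0]},{"travel": [0.022,0,0],"turn": [0,0,0]},{"travel": [0.022,0,0],"turn": [0,0,0]}]}}

```text
time: 14.3
position: [0.618, -0.0028, 0.1079]
tool_rot: [0.42, 3.112, 0.001]
ft_force: [-0.0, -0.6, -0.4]
grip_width: 0.006
grip_force: 0.0
```

Emit:
{"fn": "step_arm", "kwargs": {"commands": [{"travel": [-0.005,0,0],"turn": [0,0,0]},{"travel": [-0.008,0,0],"turn": [0,0,0]},{"travel": [-0.009,0,0],"turn": [0,0,0]},{"travel": [-0.009,0,0],"turn": [0,0,0]}]}}

```text
time: 14.7
position: [0.6271, -0.0052, 0.1075]
tool_rot: [0.421, 3.113, 0.0]
ft_force: [-2.5, 1.0, 2.3]
grip_width: 0.007
grip_force: 1.3
```

Emit:
{"fn": "step_arm", "kwargs": {"commands": [{"travel": [-0.001,0,0],"turn": [0,0,0]},{"travel": [-0.002,0,0],"turn": [0,0,0]},{"travel": [-0.003,0,0],"turn": [0,0,0]},{"travel": [-0.003,0,0],"turn": [0,0,0]}]}}

```text
time: 15.1
position: [0.6296, -0.0059, 0.1075]
tool_rot: [0.42, 3.113, 0.0]
ft_force: [-3.9, 0.9, 2.1]
grip_width: 0.006
grip_force: 1.7
```

Emit:
{"fn": "step_arm", "kwargs": {"commands": [{"travel": [-0.001,0,0],"turn": [0,0,0]},{"travel": [-0.002,0,0],"turn": [0,0,0]},{"travel": [-0.003,0,0],"turn": [0,0,0]},{"travel": [-0.003,0,0],"turn": [0,0,0]}]}}

```text
time: 15.5
position: [0.6322, -0.0067, 0.1074]
tool_rot: [-0.42, -3.113, -0.0]
ft_force: [-4.7, 1.7, 3.8]
grip_width: 0.007
grip_force: 2.4
```

```bash
python3 st.py
```

```text
15.5 clamp xy mm [-66.4   1.3] z 0.1074 push [ 5.02 -0.41] 3.85
```

Emit:
{"fn": "step_arm", "kwargs": {"commands": [{"travel": [-0.001,0,0],"turn": [0,0,0]},{"travel": [-0.002,0,0],"turn": [0,0,0]},{"travel": [-0.003,0,0],"turn": [0,0,0]},{"travel": [-0.003,0,0],"turn": [0,0,0]}]}}

```text
time: 15.9
position: [0.6343, -0.0072, 0.1073]
tool_rot: [-0.42, -3.111, -0.001]
ft_force: [-7.1, 2.0, 4.9]
grip_width: 0.006
grip_force: 3.5
```

Emit:
{"fn": "step_arm", "kwargs": {"commands": [{"travel": [-0.001,0,0],"turn": [0,0,0]},{"travel": [-0.002,0,0],"turn": [0,0,0]},{"travel": [-0.002,0,0],"turn": [0,0,0]},{"travel": [-0.002,0,0],"turn": [0,0,0]}]}}

```text
time: 16.3
position: [0.6356, -0.0076, 0.1072]
tool_rot: [-0.42, -3.11, -0.001]
ft_force: [-7.4, 2.2, 5.1]
grip_width: 0.003
grip_force: 4.2
```

```bash
python3 st.py
```

```text
16.3 clamp xy mm [-70.    1.3] z 0.1072 push [ 7.69 -0.18] 5.07
```

Emit:
{"fn": "step_arm", "kwargs": {"commands": [{"travel": [-0.001,0,0],"turn": [0,0,0]},{"travel": [-0.002,0,0],"turn": [0,0,0]},{"travel": [-0.003,0,0],"turn": [0,0,0]},{"travel": [-0.003,0,0],"turn": [0,0,0]}]}}

```text
time: 16.7
position: [0.6376, -0.0081, 0.1069]
tool_rot: [-0.419, -3.107, -0.001]
ft_force: [-9.9, 3.0, 6.1]
grip_width: 0.004
grip_force: 5.3
```

Emit:
{"fn": "step_arm", "kwargs": {"commands": [{"travel": [-0.001,0,0],"turn": [0,0,0]},{"travel": [-0.002,0,0],"turn": [0,0,0]},{"travel": [-0.002,0,0],"turn": [0,0,0]}]}}

```text
time: 17.0
position: [0.6389, -0.0085, 0.1068]
tool_rot: [-0.419, -3.106, -0.001]
ft_force: [-11.4, 3.1, 6.7]
grip_width: 0.006
grip_force: 6.1
```

```bash
python3 st.py
```

```text
17.0 clamp xy mm [-73.3   1.2] z 0.1068 push [11.76  0.06] 6.71
```

Emit:
{"fn": "step_arm", "kwargs": {"commands": [{"travel": [0.012,0,0],"turn": [0,0,0]},{"travel": [0.024,0,0],"turn": [0,0,0]},{"travel": [0.025,0,0],"turn": [0,0,0]}]}}

```text
time: 17.3
position: [0.618, -0.003, 0.1074]
tool_rot: [0.42, 3.112, -0.0]
ft_force: [0.4, -0.3, 0.6]
grip_width: 0.001
grip_force: 0.0
```

Emit:
{"fn": "step_arm", "kwargs": {"commands": [{"travel": [-0.004,0,0],"turn": [0,0,0]},{"travel": [-0.006,0,0],"turn": [0,0,0]},{"travel": [-0.008,0,0],"turn": [0,0,0]},{"travel": [-0.008,0,0],"turn": [0,0,0]}]}}

```text
time: 17.7
position: [0.6248, -0.0047, 0.1076]
tool_rot: [-0.42, -3.11, -0.001]
ft_force: [-7.7, 3.0, 6.4]
grip_width: 0.006
grip_force: 4.1
```

Emit:
{"fn": "step_arm", "kwargs": {"commands": [{"travel": [-0.001,0,0],"turn": [0,0,0]},{"travel": [-0.002,0,0],"turn": [0,0,0]},{"travel": [-0.003,0,0],"turn": [0,0,0]},{"travel": [-0.003,0,0],"turn": [0,0,0]}]}}

```text
time: 18.1
position: [0.6268, -0.0053, 0.1077]
tool_rot: [-0.42, -3.108, -0.001]
ft_force: [-10.6, 1.5, 8.5]
grip_width: 0.008
grip_force: 5.5
```

Emit:
{"fn": "step_arm", "kwargs": {"commands": [{"travel": [-0.001,0,0],"turn": [0,0,0]},{"travel": [-0.002,0,0],"turn": [0,0,0]},{"travel": [-0.003,0,0],"turn": [0,0,0]},{"travel": [-0.003,0,0],"turn": [0,0,0]}]}}

```text
time: 18.5
position: [0.629, -0.0058, 0.1076]
tool_rot: [-0.419, -3.106, -0.001]
ft_force: [-12.9, 2.6, 10.0]
grip_width: 0.005
grip_force: 6.3
```

```bash
python3 st.py
```

```text
18.5 clamp xy mm [-63.1   1.3] z 0.1076 push [13.16  0.88] 10.01
```

Emit:
{"fn": "step_arm", "kwargs": {"commands": [{"travel": [-0.001,0,0],"turn": [0,0,0]},{"travel": [-0.002,0,0],"turn": [0,0,0]},{"travel": [-0.003,0,0],"turn": [0,0,0]},{"travel": [-0.003,0,0],"turn": [0,0,0]}]}}

```text
time: 18.9
position: [0.6311, -0.0064, 0.1076]
tool_rot: [-0.419, -3.104, -0.002]
ft_force: [-14.3, 4.0, 13.1]
grip_width: 0.007
grip_force: 7.7
```

Emit:
{"fn": "step_arm", "kwargs": {"commands": [{"travel": [-0.0005,0,0],"turn": [0,0,0]},{"travel": [-0.001,0,0],"turn": [0,0,0]},{"travel": [-0.001,0,0],"turn": [0,0,0]}]}}

```text
time: 19.2
position: [0.6317, -0.0066, 0.1076]
tool_rot: [-0.419, -3.103, -0.002]
ft_force: [-16.0, 3.7, 12.9]
grip_width: 0.005
grip_force: 8.2
```

```bash
python3 st.py
```

```text
19.2 clamp xy mm [-65.9   1.3] z 0.1076 push [16.37  0.7 ] 12.86
```

Emit:
{"fn": "step_arm", "kwargs": {"commands": [{"travel": [-0.0005,0,0],"turn": [0,0,0]},{"travel": [-0.001,0,0],"turn": [0,0,0]},{"travel": [-0.0015,0,0],"turn": [0,0,0]},{"travel": [-0.0015,0,0],"turn": [0,0,0]}]}}

```text
time: 19.6
position: [0.6328, -0.0068, 0.1076]
tool_rot: [-0.418, -3.103, -0.002]
ft_force: [-17.1, 4.3, 13.2]
grip_width: 0.007
grip_force: 8.7
```

Emit:
{"fn": "step_arm", "kwargs": {"commands": [{"travel": [0,0,0],"turn": [0,0,0]}]}}

```text
time: 19.7
position: [0.6328, -0.0069, 0.1076]
tool_rot: [-0.419, -3.103, -0.002]
ft_force: [-16.7, 3.3, 13.5]
grip_width: 0.009
grip_force: 8.7
```

```bash
python3 st.py
```

```text
19.7 clamp xy mm [-67.    1.3] z 0.1076 push [16.96  1.26] 13.51
```

Emit:
{"fn": "step_arm", "kwargs": {"commands": [{"travel": [-0.0005,0,0],"turn": [0,0,0]},{"travel": [-0.0012,0,0],"turn": [0,0,0]},{"travel": [-0.0012,0,0],"turn": [0,0,0]},{"travel": [-0.0012,0,0],"turn": [0,0,0]}]}}

```text
time: 20.1
position: [0.6336, -0.0071, 0.1076]
tool_rot: [-0.418, -3.102, -0.002]
ft_force: [-18.1, 3.6, 14.1]
grip_width: 0.001
grip_force: 9.1
```

```bash
python3 st.py
```

```text
20.1 clamp xy mm [-67.9   1.3] z 0.1076 push [18.38  1.34] 14.12
```

Emit:
{"fn": "step_arm", "kwargs": {"commands": [{"travel": [0.01,0,0],"turn": [0,0,0]},{"travel": [0.02,0,0],"turn": [0,0,0]},{"travel": [0.0205,0,0],"turn": [0,0,0]}]}}

```text
time: 20.4
position: [0.6185, -0.003, 0.1075]
tool_rot: [0.42, 3.112, -0.0]
ft_force: [-0.1, 0.1, -1.0]
grip_width: 0.003
grip_force: 0.0
```

Emit:
{"fn": "step_arm", "kwargs": {"commands": [{"travel": [-0.002,0,0],"turn": [0,0,0]},{"travel": [-0.004,0,0],"turn": [0,0,0]},{"travel": [-0.004,0,0],"turn": [0,0,0]}]}}

```text
time: 20.7
position: [0.6217, -0.0039, 0.1076]
tool_rot: [-0.42, -3.111, -0.0]
ft_force: [-5.3, 2.0, 3.4]
grip_width: 0.003
grip_force: 2.7
```

Emit:
{"fn": "step_arm", "kwargs": {"commands": [{"travel": [-0.001,0,0],"turn": [0,0,0]},{"travel": [-0.002,0,0],"turn": [0,0,0]},{"travel": [-0.002,0,0],"turn": [0,0,0]}]}}

```text
time: 21.0
position: [0.6225, -0.0041, 0.1076]
tool_rot: [-0.42, -3.109, -0.001]
ft_force: [-7.8, 1.1, 8.4]
grip_width: 0.007
grip_force: 4.4
```

Emit:
{"fn": "step_arm", "kwargs": {"commands": [{"travel": [-0.001,0,0],"turn": [0,0,0]},{"travel": [-0.002,0,0],"turn": [0,0,0]},{"travel": [-0.002,0,0],"turn": [0,0,0]}]}}

```text
time: 21.3
position: [0.6233, -0.0043, 0.1077]
tool_rot: [-0.419, -3.106, -0.001]
ft_force: [-11.4, 2.3, 9.8]
grip_width: 0.01
grip_force: 6.2
```

```bash
python3 st.py
```

```text
21.3 clamp xy mm [-57.2   1.3] z 0.1077 push [11.63  0.84] 9.84
```

The onset is still stiff at 12 N of push, so the retained grip is well above 12 N. I'll let go and move clear.

Emit:
{"fn": "step_arm", "kwargs": {"commands": [{"travel": [0.01,0,0],"turn": [0,0,0]},{"travel": [0.022,0,0],"turn": [0,0,0]},{"travel": [0.022,0,-0.03],"turn": [0,0,0]},{"travel": [0.022,0,-0.07],"turn": [0,0,0]},{"travel": [0.022,0,-0.09],"turn": [0,0,0]}]}}

```text
time: 21.8
position: [0.6063, 0.0004, 0.2009]
tool_rot: [0.42, 3.107, 0.001]
ft_force: [0.8, 0.6, 0.9]
grip_width: 0.006
grip_force: 0.0
```

Emit:
{"fn": "step_arm", "kwargs": {"commands": [{"travel": [0.07,0,0],"turn": [0,0,0]},{"travel": [0.07,0,0],"turn": [0,0,0]},{"travel": [0.07,0,0],"turn": [0,0,0]},{"travel": [0.07,0,0],"turn": [0,0,0]},{"travel": [0.07,0,0],"turn": [0,0,0]}]}}

```text
time: 22.3
position: [0.5381, 0.019, 0.1978]
tool_rot: [0.421, 3.111, -0.0]
ft_force: [-0.1, 0.8, 0.4]
grip_width: 0.006
grip_force: 0.0
```

```bash
python3 st.py
python3 - <<'E'
from h import *
a=ctrl.get_image('wrist')[:,:,::-1];t=ctrl.get_image('scene')[:,:,::-1]
o=np.zeros((600,800,3),np.uint8)
o[:420,:420]=cv2.resize(a[100:310,175:385],(420,420));o[:420,420:]=cv2.resize(t[180:280,235:325],(380,420),interpolation=cv2.INTER_CUBIC)
cv2.imwrite('pics/end.png',o)
E
```

```text
22.3 clamp xy mm [31.1  1.5] z 0.1978 push [ 0.27 -0.76] 0.44
```

View pics/end.png

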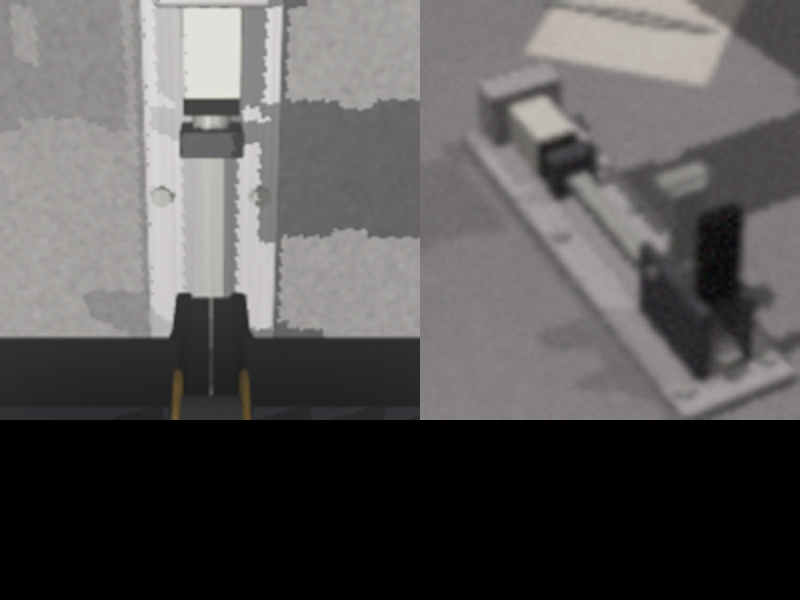

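The billet (212,50) is clamped in line between the pad and the anvil. The trigger is upright at rest and the robot is clear.

```bash
python3 -c "
from bench import ctrl
print(ctrl.close_job())"
```

```text
the job is handed in; nothing more can be done
None
```

I handed in the job at about 22 s: the billet sits in line on the bed, clamped against the anvil by a last squeeze felt as about 31–34 N at the jaw (under the 40 N limit), the trigger is let go and the robot is clear; the grip left after release was judged by feel at over 12 N, not measured.

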